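# Lock the retainer over the steel hook

### The job

The pegboard panel is about to go back up on the bamboo wall and the steel hook would fall off it. With the forked key from the tray, turn the retainer of the bay that holds the hook clockwise until its blade lies over the hook, and nip it up firmly against its stop there, taking a fresh bite with the key as needed; leave the other two retainers as they are, do not push the retainers with the fingers or shift anything else, and stand the key upright back in its tray.

Things in the scene. Friction and masses are not known exactly. Their poses are not given: they have to be found in the camera images.
- board: white pegboard panel lying flat on the bench, 240 (x) x 440 (y) x 18 mm, fixed; origin at the centre of its underside, z up. It carries three identical steel swivel retainers 120 mm apart in a row along its y, and small wooden pegs 14 mm tall either side of each bay. A low aluminium clamp (45 mm up) grips its -x edge.
- hook: stainless steel coat hook lying in one of the three bays: a plate 26 (x) x 40 (y) x 4 mm with a 10 mm rod bent to a J beyond it, 40 x 77 mm and 12 mm high in all, 120 g; origin at the underside near the middle
- buckle: black plastic fin buckle, an open frame with three crossbars, 38 x 54 x 10 mm, lying in another bay; origin at the centre of its underside
- clip: plastic spring clip, two slim 74 mm legs, 13 mm high, lying in the remaining bay; origin at the centre of its underside
- tray: square wooden tray for the key, fixed, 110 x 110 mm, floor 6 mm above the bench, rim 12 mm above the bench (inside 98 mm square); origin at the centre of its underside
- key: forked key standing upright on its prongs in the tray, 160 g, 92 mm tall; origin at the centre of its underside, z up. Foot 34 (x) x 30 (y) mm, with a slot 10 mm wide (in y) and 16 mm deep, open at both x ends and at the underside, which fits over a retainer's drive bar either way round. Black handle 40 (x) x 18 (y) mm from 50 to 92 mm up: grip it across y.
- snorkel: teal snorkel, a 24 mm tube about 350 mm long with a bent end, lying on the bench beyond the board; origin at the tube's underside near its middle
- soap: white soap bottle, 60 mm across, 160 mm tall, standing left of the board; origin at the centre of its underside
- retainer_a: steel swivel retainer, stiff (0.1 N m), on a captive vertical pivot; origin on its axis at the board's top face, x along the blade (65 mm long, 13 wide, 18 to 22 mm up). Drive bar on top, parallel to the blade: 30 (x) x 6 (y) mm, 22 to 36 mm up, centred on the axis over a 38 mm disc. Locks clockwise from above; stop: blade along the board's +x. Starts 2.6 to 3.1 rad short of it.
- tip_a (a point): point on the blade of retainer_a, 60 mm out from its pivot, on the blade's top face
- bay_a (a point): centre of the bay of retainer_a, on the board's top face, 55 mm from the pivot along the board's +x; axes as the board's
- retainer_b: steel swivel retainer, stiff (0.1 N m), on a captive vertical pivot; origin on its axis at the board's top face, x along the blade (65 mm long, 13 wide, 18 to 22 mm up). Drive bar on top, parallel to the blade: 30 (x) x 6 (y) mm, 22 to 36 mm up, centred on the axis over a 38 mm disc. Locks clockwise from above; stop: blade along the board's +x. Starts 2.6 to 3.1 rad short of it.
- tip_b (a point): point on the blade of retainer_b, 60 mm out from its pivot, on the blade's top face
- bay_b (a point): centre of the bay of retainer_b, on the board's top face, 55 mm from the pivot along the board's +x; axes as the board's
- retainer_c: steel swivel retainer, stiff (0.1 N m), on a captive vertical pivot; origin on its axis at the board's top face, x along the blade (65 mm long, 13 wide, 18 to 22 mm up). Drive bar on top, parallel to the blade: 30 (x) x 6 (y) mm, 22 to 36 mm up, centred on the axis over a 38 mm disc. Locks clockwise from above; stop: blade along the board's +x. Starts 2.6 to 3.1 rad short of it.
- tip_c (a point): point on the blade of retainer_c, 60 mm out from its pivot, on the blade's top face
- bay_c (a point): centre of the bay of retainer_c, on the board's top face, 55 mm from the pivot along the board's +x; axes as the board's
Mind the look-alikes: they are no part of the job. Leave any purple look-alike of the key alone.

How it is judged:
On the way, in this order (a step that is already met when the one before it is completed fails the run):
1. the key is lifted out of its tray (z of key in the frame of tray above 0.03 m), for 0.1 s.
2. the retainer over the hook is turned home and the key bears firmly on it there (((horizontal distance between hook and bay_a below 0.03 m and y of tip_a in the frame of bay_a below 0.007 m and x of tip_a in the frame of bay_a above -0.01 m and distance of each of tip_b, tip_c from where it was at the start of the episode below 0.02 m and contact force between key and retainer_a above 12 N) or (horizontal distance between hook and bay_b below 0.03 m and y of tip_b in the frame of bay_b below 0.007 m and x of tip_b in the frame of bay_b above -0.01 m and distance of each of tip_a, tip_c from where it was at the start of the episode below 0.02 m and contact force between key and retainer_b above 12 N) or (horizontal distance between hook and bay_c below 0.03 m and y of tip_c in the frame of bay_c below 0.007 m and x of tip_c in the frame of bay_c above -0.01 m and distance of each of tip_a, tip_b from where it was at the start of the episode below 0.02 m and contact force between key and retainer_c above 12 N))), for 0.1 s.
At the end, for the whole second after the job is handed in: The retainer over the hook is at its stop (tip within 7 mm), the other two tips within 20 mm of their start; the key stands at rest on the tray floor, upright within 0.1 rad, within 40 mm of the tray centre; hook, buckle, clip, snorkel and soap within 20 mm of their places (((horizontal distance between hook and bay_a below 0.03 m and y of tip_a in the frame of bay_a below 0.007 m and x of tip_a in the frame of bay_a above -0.01 m and distance of each of tip_b, tip_c from where it was at the start of the episode below 0.02 m) or (horizontal distance between hook and bay_b below 0.03 m and y of tip_b in the frame of bay_b below 0.007 m and x of tip_b in the frame of bay_b above -0.01 m and distance of each of tip_a, tip_c from where it was at the start of the episode below 0.02 m) or (horizontal distance between hook and bay_c below 0.03 m and y of tip_c in the frame of bay_c below 0.007 m and x of tip_c in the frame of bay_c above -0.01 m and distance of each of tip_a, tip_b from where it was at the start of the episode below 0.02 m)) and angle between key's own z axis and vertical below 0.1 rad and horizontal distance between key and tray below 0.04 m and z of key in the frame of tray below 0.01 m and linear speed of key below 0.02 m/s and distance of each of hook, buckle, clip, snorkel, soap from where it was at the start of the episode below 0.02 m); the robot touches nothing.
It fails at once if a retainer of another bay is turned (its tip moves over 20 mm) ((horizontal distance between hook and bay_a above 0.06 m and distance of tip_a from where it was at the start of the episode above 0.02 m) or (horizontal distance between hook and bay_b above 0.06 m and distance of tip_b from where it was at the start of the episode above 0.02 m) or (horizontal distance between hook and bay_c above 0.06 m and distance of tip_c from where it was at the start of the episode above 0.02 m)).
It fails at once if a retainer is pushed with the fingers (contact force between the fingers and retainer_a above 1 N or contact force between the fingers and retainer_b above 1 N or contact force between the fingers and retainer_c above 1 N).
It fails at once if the hook, buckle, clip, snorkel or soap is shifted more than 20 mm (distance of any of hook, buckle, clip, snorkel, soap from where it was at the start of the episode above 0.02 m).
It also fails if it takes over 61 s, if anything falls off the work surface, if the arm or the gripper's body presses on something with over 40 N, if the wrist force passes 120 N, or if a joint passes its speed limit or range.

### The arm

A 6-joint arm with a two-finger parallel gripper is mounted at the origin on the work surface. World frame = base frame: x ahead of the robot, y to its left, z up, the work surface at z = 0. Lengths are in m, angles in rad, forces in N, time in s.
With the tool pointing down it reaches from about 0.325 to 0.9 m from the base axis. Payload 6.1 kg.
Tool frame: the origin (TCP) lies on the centre line of the jaws, within the pads' length; the fingertips stand arm.tip_extent ahead of it and the grasp point (between the pads) lies 2 mm behind it (arm.tip_extent is the distance from the TCP to the fingertips, in m); z points along the fingers, x is the direction in which the jaws open and shut, and the axes are right-handed (so a half turn about z gives the same grasp; the last joint's range is limited). The gripper opens to 87 mm and grips with 3 to 60 N. Pads are 19 mm wide; open, the fingers measure 117 mm over their backs; the gripper's body (75 mm by 190 mm) begins 51 mm behind the grasp point.
Start: joints at [-1.456, 0.22, 1.526, -0, 1.395, -0.126], TCP at [0.149, -0.607, 0.24] pointing down, gripper open.
Joint ranges: [-2.98, 2.98], [-0.91, 2.08], [0.09, 2.57], [-1.24, 4.39], [0.2, 2.65], [-2.68, 2.68]. Speed limits (rad/s): [2.57, 2.57, 3.01, 3.14, 3.14, 3.14].

### API

Orientations are given as a unit quaternion [x, y, z, w].
In Python, from station import arm gives the robot as it stands. The module is installed in compiled form; this text tells all that it offers. Calls block until the motion is done:
- arm.move_ptp(position, orientation): joint-space move of the TCP to a pose.
- arm.line_to(position, attitude=None, vel=0.15, max_force=None): straight line of the TCP; attitude=None keeps the orientation; vel is the mean speed in m/s. With max_force (N) it stops when the force on the tool has changed by that much, and returns True; else False.
- arm.goto_joints(angles): joint-space move.
- arm.release() and arm.grasp(grip_force=None): open the fingers fully, or close them until they stop; grip_force is the grip in N (None keeps the last).
- arm.pause(seconds).
- arm.inverse_kinematics(position, orientation): joint angles nearest the present ones, or None.
- arm.capture(name): name is "scene" or "top" or "wrist"; returns a dict with "img" (480x640x3 uint8, blue, green, red), "depth" (480x640 float32, m along the optical axis (not along the pixel's ray), 0 where there is no reading), "intrinsics" (3x3 intrinsics, pixels), "dist" ([k1, k2, p1, p2, k3] as OpenCV has them; the pictures are not rectified), "rvec" (rotation vector, rad) and "tvec" (3), from world to camera coordinates, as OpenCV has them. Camera axes: x right, y down, z forward; pixel columns grow to the right and rows downward; lengths in m; the calibration is good to about 2 mm. A picture is of the moment at which its call begins.
A pose or a line that the arm cannot do raises arm.IKError and nothing moves.
- arm.hand_in(): hands the job in, once; it reports no verdict.
Readings, each from a call of its own:
- arm.current_time_s(): time.
- arm.current_joint_positions(): joint angles.
- arm.current_dq(): joint speeds.
- arm.current_joint_efforts(): joint torques, N m.
- arm.current_ee_pos(): TCP position.
- arm.current_orientation(): TCP orientation.
- arm.current_ft_force(): force on the tool from outside, world axes, zero at the start.
- arm.current_ft_torque(): the same for the moment, N m.
- arm.current_opening(): finger opening in m.
Only numpy, scipy, OpenCV 4.12 (cv2) and the standard library are available. Lean on these libraries where they do the work, as an engineer would, in place of code of your own. Each camera call takes 0.05 s, during which the arm holds its last target. There are 200 camera calls.

## Working session

There is one attempt and no reset: what is moved stays moved. The work goes in short steps, each a Python script; the robot and the scene stay as the last script left them, time stands still between calls to the robot, and variables do not carry over. Pictures are saved under pics/ and viewed, about 8 in all and at most 12, crops included, and the job is handed in when it is done.

```bash
mkdir -p pics; cat > h.py <<'E'
import numpy as np, cv2
from station import arm
from scipy.spatial.transform import Rotation as R
def cap(n,save=None):
    c=arm.capture(n)
    if save:
        cv2.imwrite('pics/'+save+'.png',c['img']); np.savez('pics/'+save+'.npz',**c)
    return c
def load(s): return dict(np.load('pics/'+s+'.npz'))
def world_z(c,uv,z):
    "pixels -> world on plane z"
    n=cv2.undistortPoints(np.float64(uv).reshape(-1,1,2),c['intrinsics'],c['dist']).reshape(-1,2)
    Rm=cv2.Rodrigues(c['rvec'])[0]; o=-Rm.T@c['tvec'].ravel()
    d=np.c_[n,np.ones(len(n))]@Rm
    return o+d*((z-o[2])/d[:,2])[:,None]
def world_d(c,uv):
    uv=np.float64(uv).reshape(-1,2)
    n=cv2.undistortPoints(uv.reshape(-1,1,2),c['intrinsics'],c['dist']).reshape(-1,2)
    Rm=cv2.Rodrigues(c['rvec'])[0]; o=-Rm.T@c['tvec'].ravel()
    D=np.array([np.median(c['depth'][int(v)-1:int(v)+2,int(u)-1:int(u)+2]) for u,v in uv])
    return o+(np.c_[n,np.ones(len(n))]*D[:,None])@Rm
def cloud(c):
    v,u=np.nonzero(c['depth']>0)
    uv=np.c_[u,v].astype(float)
    n=cv2.undistortPoints(uv.reshape(-1,1,2),c['intrinsics'],c['dist']).reshape(-1,2)
    Rm=cv2.Rodrigues(c['rvec'])[0]; o=-Rm.T@c['tvec'].ravel()
    return uv,o+(np.c_[n,np.ones(len(n))]*c['depth'][v,u][:,None])@Rm
def down(th):
    "tool down, jaw-opening axis x at world yaw th"
    return (R.from_euler('z',th)*R.from_euler('x',np.pi)).as_quat()
E
python3 - <<'E'
from h import *
a=cap('scene','scene0'); b=cap('top','top0')
print(arm.tip_extent, arm.current_orientation(), arm.current_time_s())
for c in (a,b): print(-cv2.Rodrigues(c['rvec'])[0].T@c['tvec'].ravel(), c['intrinsics'][0,0])
E
```

```text
0.017 [ 7.86910259e-01 -6.17066805e-01 -6.23129422e-04 -6.44167841e-04] 0.1
[1.28698858 0.35084361 0.98006965] 513.7968321915795
[0.34042028 0.04128425 1.0409333 ] 479.5277772739007
```

View pics/top0.png

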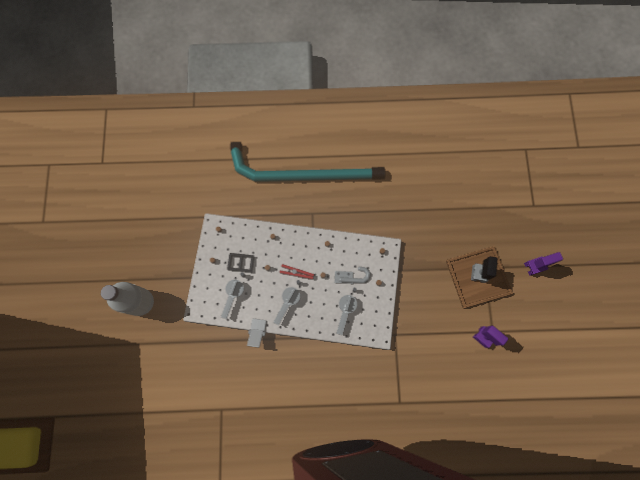

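View pics/scene0.png

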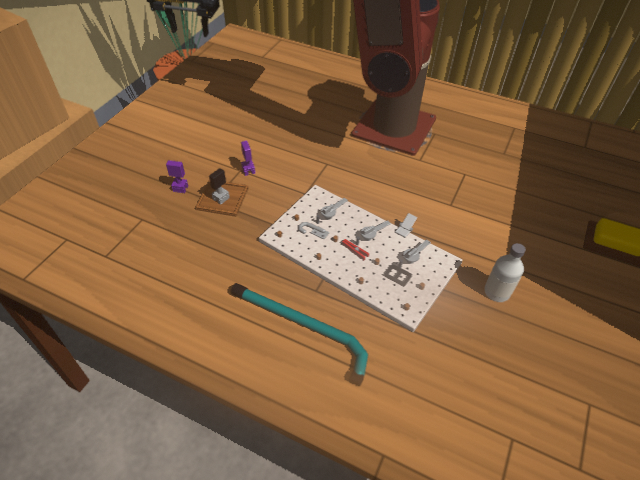

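The top view shows the hook in the right-hand bay (353,275), with its retainer pivot at about (348,300) and the blade pointing toward the robot to (344,330). The key, with its black handle, stands in the tray at (485,270). The purple look-alikes are at (543,263) and (490,337). Next I'll get rough positions, then look with the wrist camera.

```bash
python3 - <<'E'
from h import *
c=load('top0')
uv=[(205,215),(400,239),(391,348),(185,320),(348,300),(344,330),(353,275),(490,267),(480,278),(447,262),(497,249),(513,292),(465,307)]
for p,q in zip(uv,world_d(c,uv)): print(p,q.round(4))
s=load('scene0')
uv=[(219,176),(328,212),(221,198)]
for p,q in zip(uv,world_d(s,uv)): print(p,q.round(4))
# handle cloud from both
for n in (c,s):
    uv,P=cloud(n); 
    m=(P[:,2]>0.075)&(P[:,2]<0.12)&(np.hypot(P[:,0]-0.34,P[:,1]+0.31)<0.06)
    print(m.sum(),P[m].mean(0) if m.any() else '', P[m].min(0),P[m].max(0))
E
```

```text
(205, 215) [0.6619 0.2955 0.0191]
(400, 239) [ 0.5931 -0.1343  0.0146]
(391, 348) [ 0.3601 -0.1003  0.0012]
(185, 320) [0.4325 0.3328 0.0149]
(348, 300) [ 0.4581 -0.0116  0.0532]
(344, 330) [ 0.3996 -0.002   0.0196]
(353, 275) [ 0.5153 -0.0266  0.0207]
(490, 267) [ 0.5091 -0.2942  0.0978]
(480, 278) [ 0.4981 -0.2942  0.031 ]
(447, 262) [ 0.5392 -0.234   0.0086]
(497, 249) [ 0.5663 -0.3487  0.001 ]
(513, 292) [ 0.47   -0.3714  0.001 ]
(465, 307) [ 0.4401 -0.2622  0.0107]
(219, 176) [ 0.511  -0.292   0.0906]
(328, 212) [ 0.4565 -0.0094  0.0418]
(221, 198) [ 0.5212 -0.2898  0.0225]
246 [ 0.3773091  -0.29316375  0.09017652] [ 0.35938674 -0.31465233  0.07505289] [ 0.39601089 -0.2745328   0.09724294]
97 [ 0.38213442 -0.29217897  0.08911633] [ 0.36145896 -0.31355388  0.0750963 ] [ 0.39547741 -0.2751194   0.0967879 ]
```

```bash
python3 - <<'E'
from h import *
arm.move_ptp([0.458,-0.03,0.30],down(1.2)); print(arm.current_joint_positions())
a=cap('wrist','wr1')
arm.move_ptp([0.51,-0.293,0.30],down(1.2)); print(arm.current_joint_positions(),arm.current_time_s())
b=cap('wrist','wk1')
for c in (a,b): print(-cv2.Rodrigues(c['rvec'])[0].T@c['tvec'].ravel(), c['intrinsics'][0,0])
cv2.imwrite('pics/w1.png',np.hstack([cv2.resize(a['img'],None,fx=.62,fy=.62),cv2.resize(b['img'],None,fx=.62,fy=.62)]))
E
```

```text
[-2.38653161e-01 -2.22725204e-01  1.85686091e+00 -2.10624939e-04
  1.50757619e+00 -1.43725964e+00]
[-6.54483511e-01  9.90432025e-02  1.54999641e+00  6.73855895e-04
  1.49310627e+00 -1.85485344e+00] 3.5333
[ 0.39035653 -0.00419048  0.44589478] 422.63759990539296
[ 0.4422908  -0.2658319   0.44598839] 422.63759990539296
```

View pics/w1.png

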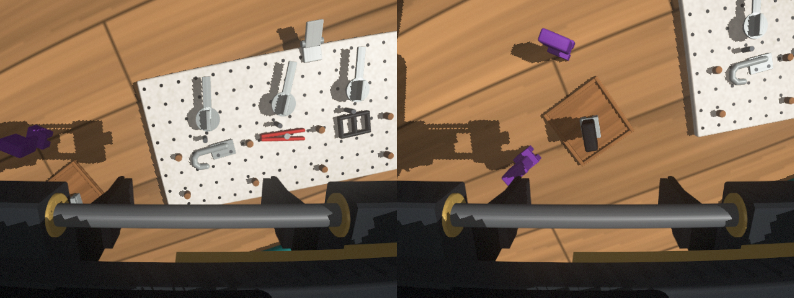

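The wrist views show the key at about (311,217) and the hook retainer at about (334,190), with the hook just beside it at (340,248), in full-resolution pixels. I'll enlarge both to confirm which they are and read off pixels.

```bash
python3 - <<'E'
from h import *
a=load('wr1');b=load('wk1')
def crop(c,u,v,w,h,s):
    im=cv2.resize(c['img'][v:v+h,u:u+w],None,fx=s,fy=s,interpolation=cv2.INTER_CUBIC)
    for i in range(0,w,20): cv2.putText(im,str(u+i),(i*s,10),0,.35,(0,0,255),1); cv2.line(im,(i*s,12),(i*s,20),(0,0,255),1)
    for i in range(0,h,20): cv2.putText(im,str(v+i),(0,i*s+4),0,.35,(0,0,255),1); 
    return im
cv2.imwrite('pics/z1.png',np.hstack([crop(a,285,115,100,150,4),crop(b,260,140,100,150,4)]))
for c,ctr in ((b,(0.51,-0.293)),):
    uv,P=cloud(c); m=(P[:,2]>0.085)&(P[:,2]<0.115)&(np.hypot(P[:,0]-ctr[0],P[:,1]-ctr[1])<0.06)
    q=uv[m]; print(m.sum(),P[m].mean(0),np.median(P[m],0))
    xy=(P[m][:,:2]*1000).astype(np.float32); print('minrect mm',cv2.minAreaRect(xy))
uv,P=cloud(a); m=(P[:,2]>0.046)&(P[:,2]<0.065)&(np.hypot(P[:,0]-.458,P[:,1]+.011)<0.04)
print('bar',m.sum(),P[m].mean(0),cv2.minAreaRect((P[m][:,:2]*1000).astype(np.float32)))
m=(P[:,2]>0.03)&(P[:,2]<0.046)&(np.hypot(P[:,0]-.458,P[:,1]+.011)<0.1)
print('blade',m.sum(),P[m].mean(0),np.median(P[m][:,2]),cv2.minAreaRect((P[m][:,:2]*1000).astype(np.float32)))
E
```

```text
1014 [ 0.511287   -0.29968255  0.09805025] [ 0.51115678 -0.29960316  0.09852504]
minrect mm ((512.6632690429688, -300.2586669921875), (18.019502639770508, 40.25367736816406), 77.40621948242188)
bar 219 [ 0.45312844 -0.0118081   0.05443756] ((453.6934814453125, -11.896902084350586), (5.962357521057129, 30.28285789489746), 71.64230346679688)
blade 2124 [ 0.45082964 -0.00573314  0.03927818] 0.04060431493516173 ((485.6504211425781, 9.324729919433594), (132.44691467285156, 145.1395263671875), 49.48774337768555)
```

View pics/z1.png

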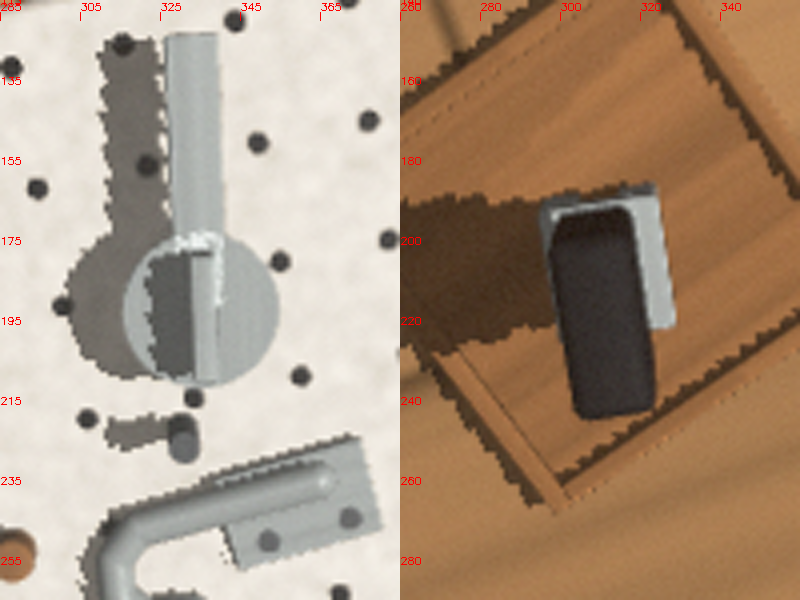

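Identity check: the J-shaped steel hook lies beside this retainer, and the only grey-footed, black-handled key is the one in the tray. The sizes fit: handle 18x40 mm with its top at 98 mm, bar 6x30 mm with its top at 54 mm. I'll take a view from the opposite wrist yaw to cancel camera offset errors, then grasp the key.

```bash
python3 - <<'E'
from h import *
def rect(c,lo,hi,ctr,r):
    uv,P=cloud(c); m=(P[:,2]>lo)&(P[:,2]<hi)&(np.hypot(P[:,0]-ctr[0],P[:,1]-ctr[1])<r)
    return m.sum(),np.median(P[m][:,2]),cv2.minAreaRect((P[m][:,:2]*1000).astype(np.float32))
arm.move_ptp([0.458,-0.03,0.30],down(1.2-np.pi)); c=cap('wrist','wr2')
print('bar',rect(c,.046,.065,(.4537,-.0119),.03), arm.current_time_s())
print('all bars wr1');
for n in('wr1','wr2'):
  uv,P=cloud(load(n)); m=(P[:,2]>.046)&(P[:,2]<.06)&(P[:,0]>.4)&(P[:,0]<.55)&(P[:,1]>-.05)&(P[:,1]<.3)
  for k,y in enumerate((-.01,.11,.23)):
    s=m&(np.abs(P[:,1]-y)<.05)&(np.abs(P[:,0]-(.4537+.019*k))<.03)
    print(n,s.sum(), cv2.minAreaRect((P[s][:,:2]*1000).astype(np.float32)) if s.any() else '')
print(rect(load('wk1'),.003,.0105,(.50,-.3),.045))
print(rect(load('wk1'),.0103,.02,(.50,-.3),.085))
arm.move_ptp([0.5127,-0.3003,0.30],down(1.351-np.pi)); c=cap('wrist','wk2')
print('handle',rect(c,.085,.115,(.5127,-.3003),.04))
print(rect(c,.0103,.02,(.50,-.3),.085))
print(arm.current_joint_positions(),arm.current_time_s())
E
```

```text
bar (np.int64(216), np.float64(0.05455037672534707), ((454.13763427734375, -12.35645866394043), (6.053484916687012, 30.03965950012207), 71.3483657836914)) 6.6167
all bars wr1
wr1 219 ((453.6934814453125, -11.896902084350586), (5.962357521057129, 30.28285789489746), 71.64230346679688)
wr1 308 ((474.0918273925781, 105.73295593261719), (6.735572338104248, 30.696563720703125), 58.33796691894531)
wr1 352 ((494.309814453125, 223.9557342529297), (7.492988109588623, 29.838539123535156), 71.04914855957031)
wr2 216 ((454.13763427734375, -12.35645866394043), (6.053484916687012, 30.03965950012207), 71.3483657836914)
wr2 263 ((474.8155212402344, 105.67315673828125), (6.702494144439697, 29.675214767456055), 60.24104309082031)
wr2 285 ((494.7925109863281, 223.65110778808594), (7.18803071975708, 30.039535522460938), 69.28221130371094)
(np.int64(4449), np.float64(0.006797466733286683), ((501.1539611816406, -299.81512451171875), (87.16226196289062, 89.67137145996094), 12.538028717041016))
(np.int64(2352), np.float64(0.012707646437749465), ((506.656494140625, -300.10858154296875), (110.60182189941406, 110.45269012451172), 14.280163764953613))
handle (np.int64(1022), np.float64(0.09840569534358815), ((513.4962158203125, -300.653076171875), (17.941638946533203, 39.43727493286133), 77.42498779296875))
(np.int64(2324), np.float64(0.01260206489814289), ((506.9761962890625, -300.45831298828125), (110.53775787353516, 110.35948181152344), 14.320533752441406))
[-6.60760171e-01  1.13022243e-01  1.53445522e+00  5.33997787e-04
  1.49413432e+00  1.12870886e+00] 7.7333
```

```bash
python3 - <<'E'
from h import *
q=down(1.351)
arm.move_ptp([0.5131,-0.3005,0.15],q)
print(arm.line_to([0.5131,-0.3005,0.077],vel=0.08,max_force=8), arm.current_ee_pos())
arm.grasp(60); print('open',arm.current_opening(),arm.current_ft_force(),arm.current_ee_pos())
arm.line_to([0.5131,-0.3005,0.16],vel=0.1)
print(arm.current_opening(),arm.current_ft_force(),arm.current_ft_torque(),arm.current_time_s())
arm.move_ptp([0.4539,-0.0121,0.16],down(np.radians(71.5)))
print(arm.current_joint_positions(),arm.current_ee_pos(),arm.current_time_s(),arm.current_ft_force(),arm.current_ft_torque())
c=cap('wrist','wh'); s=cap('scene','sh')
cv2.imwrite('pics/h.png',np.vstack([cv2.resize(c['img'],(400,300)),cv2.resize(s['img'][130:280,230:430],(400,300),interpolation=cv2.INTER_CUBIC)]))
E
```

```text
False [ 0.51356825 -0.30085093  0.07766664]
open 0.017228789259500697 [-0.2897156  -0.15819865  0.47363779] [ 0.51311713 -0.30047311  0.07696788]
0.017547859298382835 [ 0.82783933  0.18978758 -1.49277418] [ 0.04290734 -0.12931476  0.0063453 ] 13.55
[-2.01618615e-01 -1.23032379e-01  2.03712868e+00 -4.46344073e-04
  1.22666994e+00 -1.44920876e+00] [ 0.45450089 -0.01281264  0.16023065] 14.6833 [-0.0851296   0.29334759 -1.00400484] [ 0.03374159 -0.16263172  0.01122603]
```

View pics/h.png

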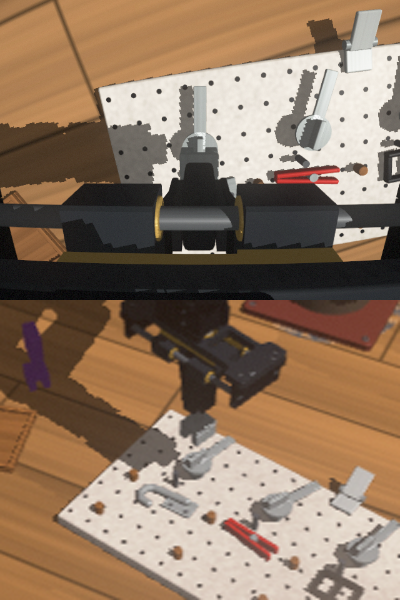

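The key hangs upright in the jaws and the bays are undisturbed. Now I'll lower it onto the bar.

```bash
python3 - <<'E'
from h import *
arm.line_to([0.4539,-0.0121,0.130],vel=0.1)
r=arm.line_to([0.4539,-0.0121,0.109],vel=0.03,max_force=10)
print(r,arm.current_ee_pos(),arm.current_ft_force(),arm.current_ft_torque(),arm.current_opening(),arm.current_time_s(),arm.current_joint_positions())
E
```

```text
True [ 0.45395408 -0.01208113  0.11087911] [-0.32056057 -0.50767818  5.33783169] [ 0.04205276 -0.04954931  0.06337755] 0.01759871308482026 15.8583 [-2.00580146e-01 -5.60330136e-02  2.07703952e+00  2.02238107e-05
  1.12062214e+00 -1.44850980e+00]
```

Contact came at TCP z = 0.111, the fully seated height. Next I'll turn clockwise (j6 increasing), watching the moment.

```bash
python3 - <<'E'
from h import *
q=np.array(arm.current_joint_positions()); q0=q[5]
for d in list(np.arange(.3,2.75,.3))+[2.8,2.9]:
    q[5]=q0+d; arm.goto_joints(q)
    t=arm.current_ft_torque(); print(round(d,2),np.round(t,2),np.round(arm.current_ft_force(),1),np.round(arm.current_ee_pos(),4),round(arm.current_time_s(),2))
    if abs(t[2])>0.5: break
print(arm.current_opening())
c=cap('top','tt'); cv2.imwrite('pics/tt.png',cv2.resize(c['img'][230:350,270:410],None,fx=4,fy=4))
E
```

```text
0.3 [-0.21 -0.    0.01] [-0.5 -1.4  0.8] [ 0.4541 -0.0122  0.1109] 16.25
0.6 [-0.63  0.16 -0.01] [-1.8 -2.8  1.4] [ 0.4539 -0.0124  0.1109] 16.64
0.9 [-0.91  0.58  0.07] [-1.7 -3.7  3. ] [ 0.4537 -0.0124  0.1109] 17.03
1.2 [-0.89  0.85  0.04] [-4.2 -4.4  4.3] [ 0.4535 -0.0123  0.1109] 17.43
1.5 [-0.65  0.92  0.01] [-5.7 -2.4  4.4] [ 0.4533 -0.012   0.1109] 17.82
1.8 [-0.41  0.97  0.03] [-4.5 -1.1  5.7] [ 0.4533 -0.0117  0.1108] 18.21
2.1 [-0.03  0.96  0.04] [-4.6  0.   4.8] [ 0.4535 -0.0115  0.1109] 18.6
2.4 [0.29 0.79 0.01] [-3.6  1.7  4.6] [ 0.4538 -0.0115  0.1109] 18.99
2.7 [0.53 0.57 0.01] [-2.2  2.4  2.9] [ 0.4542 -0.0117  0.1109] 19.38
2.8 [ 0.57  0.35 -0.  ] [-0.9  3.1  2. ] [ 0.4542 -0.0118  0.1109] 19.63
2.9 [0.65 0.23 0.02] [-0.6  3.   1.9] [ 0.4542 -0.0119  0.1109] 19.88
0.017685127248530507
```

View pics/tt.png

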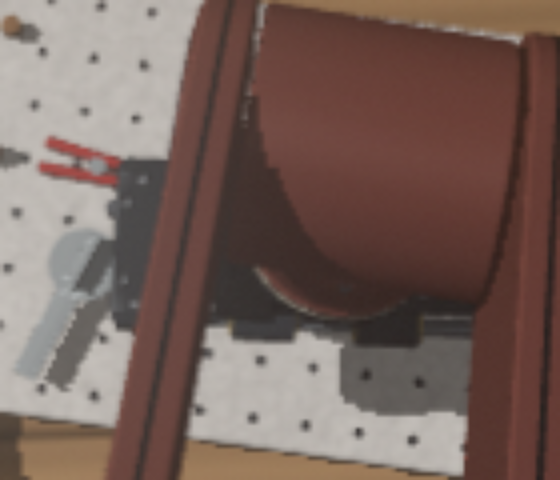

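```bash
python3 - <<'E'
from h import *
c=cap('wrist','w3'); s=cap('scene','s3')
cv2.imwrite('pics/h3.png',np.hstack([cv2.resize(c['img'],(400,300)),cv2.resize(s['img'][160:280,250:410],(400,300),interpolation=cv2.INTER_CUBIC)]))
E
```

```text
(no output)
```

View pics/h3.png

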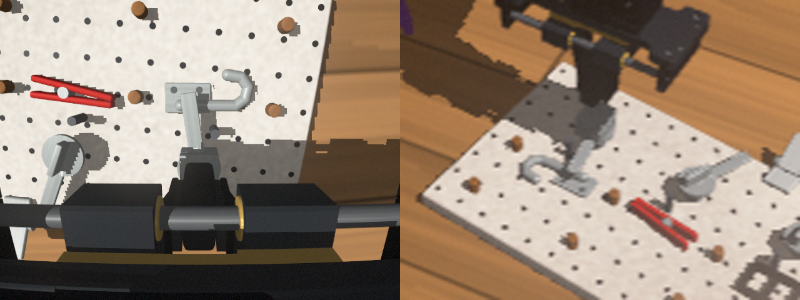

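The blade now lies over the hook plate, and the hook and the other retainers are unmoved. Now I'll turn on to the stop and nip it up.

```bash
python3 - <<'E'
from h import *
q=np.array(arm.current_joint_positions()); q0=q[5]; print(q0)
t0=arm.current_ft_torque()[2]
for d in np.arange(.04,.50,.04):
    q[5]=q0+d; arm.goto_joints(q); arm.pause(0.1)
    t=arm.current_ft_torque(); print(round(d,2),round(arm.current_joint_positions()[5]-q0,3),np.round(t,2),np.round(arm.current_ft_force(),1),arm.current_opening(),round(arm.current_time_s(),2))
    if abs(t[2]-t0)>0.7: break
arm.pause(0.4)
print(arm.current_ft_torque())
c=cap('wrist','w4')
E
```

```text
1.4480685069359571
0.04 0.038 [0.61 0.23 0.06] [-1.2  1.8  2.6] 0.017859109109852604 20.38
0.08 0.079 [ 0.61  0.28 -0.  ] [-2.1  1.9  2.2] 0.017267510017238794 20.73
0.12 0.119 [0.52 0.23 0.04] [-0.4  1.4  1.2] 0.017514958620577482 21.08
0.16 0.159 [0.47 0.21 0.05] [-1.   1.3  1.3] 0.017869873662090252 21.43
0.2 0.199 [0.34 0.26 0.03] [-1.1  1.4  0.9] 0.017590339670484473 21.78
0.24 0.239 [0.24 0.23 0.09] [-1.1  1.3  1.3] 0.017477632322987123 22.13
0.28 0.278 [0.13 0.25 0.45] [-0.8  0.5  1.5] 0.017675841022141453 22.48
0.32 0.318 [-0.05  0.17  1.05] [-0.7 -0.5  0.5] 0.017505042965993974 22.83
[-0.14215655  0.16743524  1.05342278]
```

The moment rises to 1.05 N m at the stop, so the stop is firm and each prong carries well over 12 N. I'll back off within the slot play, lift, and check the blade before putting the key back.

```bash
python3 - <<'E'
from h import *
q=np.array(arm.current_joint_positions()); q[5]-=0.16; arm.goto_joints(q)
print(arm.current_ft_torque(),arm.current_ft_force())
p=arm.current_ee_pos(); print(arm.line_to([p[0],p[1],p[2]+0.06],vel=0.06,max_force=15),arm.current_ft_torque(),arm.current_ft_force(),arm.current_opening())
arm.move_ptp([0.5068,-0.3003,0.16],down(1.351-np.pi))
c=cap('top','t5'); w=cap('wrist','w5'); s=cap('scene','s5')
uv,P=cloud(c); 
m=(P[:,2]>.034)&(P[:,2]<.047)&(np.hypot(P[:,0]-.4539,P[:,1]+.0121)<.075)&(np.hypot(P[:,0]-.4539,P[:,1]+.0121)>.022)
print('blade dir',m.sum(),P[m].mean(0),np.degrees(np.arctan2(*(P[m].mean(0)[:2]-[.4539,-.0121])[::-1])))
cv2.imwrite('pics/h5.png',np.hstack([cv2.resize(c['img'][230:350,170:410],(600,300),interpolation=cv2.INTER_CUBIC),cv2.resize(s['img'][135:235,160:260],(200,200))]) if 0 else np.vstack([cv2.resize(c['img'][230:350,170:410],(600,300),interpolation=cv2.INTER_CUBIC),np.hstack([cv2.resize(s['img'][115:235,150:270],(300,300),interpolation=cv2.INTER_CUBIC),cv2.resize(w['img'],(300,300))])]))
print(arm.current_time_s())
E
```

```text
[ 0.09761289 -0.04868027  0.02593498] [0.65677712 0.12574824 0.86570828]
False [-0.0205388   0.0410832  -0.03111303] [ 0.43481384 -0.37205326 -2.27389824] 0.017537657470138482
blade dir 134 [ 0.49424844 -0.01948913  0.04076111] -10.377746033819903
25.9833
```

View pics/h5.png

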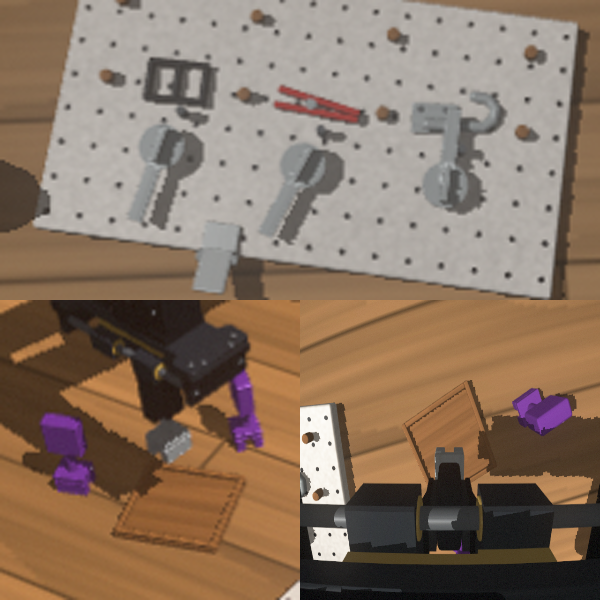

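The blade lies at −10.4°, against a stop direction of −9.8°, over the hook. The other bays look unchanged. Now I'll return the key.

```bash
python3 - <<'E'
from h import *
p=[0.5068,-0.3003]
arm.line_to(p+[0.09],vel=0.1)
print(arm.line_to(p+[0.074],vel=0.03,max_force=8),arm.current_ee_pos(),arm.current_ft_force(),arm.current_ft_torque())
arm.grasp(5); arm.pause(0.3); print(arm.current_ee_pos(),arm.current_ft_force())
arm.release(); arm.pause(0.3)
arm.line_to(p+[0.30],vel=0.15)
arm.pause(.2)
w=cap('wrist','w6'); s=cap('scene','s6'); c=cap('top','t6')
uv,P=cloud(w); m=(P[:,2]>.085)&(P[:,2]<.115)&(np.hypot(P[:,0]-p[0],P[:,1]-p[1])<.05)
print('handle',m.sum(),np.median(P[m][:,2]),cv2.minAreaRect((P[m][:,:2]*1000).astype(np.float32)))
A=np.c_[P[m][:,:2],np.ones(m.sum())]; k=np.abs(P[m][:,2]-np.median(P[m][:,2]))<.004
print('top slope',np.linalg.lstsq(A[k],P[m][k,2],rcond=None)[0][:2],arm.current_time_s())
cv2.imwrite('pics/h6.png',np.hstack([cv2.resize(w['img'],(400,300)),cv2.resize(s['img'][130:250,140:300],(400,300),interpolation=cv2.INTER_CUBIC)]))
E
```

```text
True [ 0.50700982 -0.30061562  0.07688482] [0.13622318 0.30926165 3.86159955] [-0.01179517  0.04174248 -0.00165462]
[ 0.5069678  -0.30052691  0.07683144] [ 1.590626   -0.61888872  5.16149264]
handle 1005 0.09841429844651728 ((509.9080810546875, -301.45361328125), (17.0322265625, 39.7547492980957), 77.47820281982422)
top slope [-0.00399853 -0.00897484] 31.4083
```

View pics/h6.png

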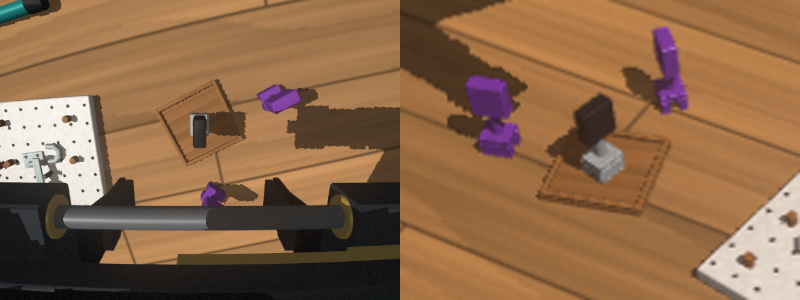

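The key stands upright about 3 mm from the tray centre, with its top at 98 mm as before. The gripper is clear.

```bash
python3 - <<'E'
from h import *
arm.hand_in(); print(arm.current_time_s())
E
```

```text
the job is handed in; nothing more can be done
the job is handed in; nothing more can be done
```

I turned the hook bay's retainer to its stop in a single bite of the key, nipped it up there, and stood the key back in its tray. The job was handed in at about 31.4 s of the 61 s allowed; the interface gives no verdict.

- **Retainer:** after turning about 3 rad, the moment on the tool rose to about 1.05 N m at the stop and held for about 0.5 s. By estimate that is roughly 35 N at each prong, against the 12 N needed; I had no direct reading of that contact force. The last measurement put the blade at −10.4°, against my estimate of −9.8° for the stop direction.
- **Other items:** in the picture taken after the turn, the hook, buckle, clip and other two retainers looked unmoved. I did not re-measure them, the snorkel or the soap in numbers.
- **Key:** it stands upright, with its top at 98 mm and a slope under 0.01 rad, about 3 mm from the tray centre. The gripper is open and clear.
- **Disagreement noted:** while turning, there were tilting moments of up to about 1 N m from slight misalignment, and the turning moment read only about 0.05 N m against the stated 0.1 N m. Neither affected the result I measured.

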